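# Rack a tray of brush work on the right runners

### The arm

A 6-joint arm with a two-finger parallel gripper is mounted at the origin on the work surface. World frame = base frame: x ahead of the robot, y to its left, z up, the work surface at z = 0. Lengths are in m, angles in degrees, forces in N, time in s.
With the tool pointing down it reaches from about 0.35 to 0.875 m from the base axis. Payload 4.2 kg.
Tool frame: the origin (TCP) lies midway between the tips of the shut fingers; the grasp point (between the pads) lies 19 mm behind it; y points along the fingers, x is the direction in which the jaws open and shut, and the axes are right-handed (so a half turn about y gives the same grasp; the last joint's range is limited). The gripper opens to 87 mm and grips with 3 to 60 N. Pads are 19 mm wide; open, the fingers measure 117 mm over their backs; the gripper's body (75 mm by 190 mm) begins 51 mm behind the grasp point.
Start: joints at [89.645, 22.042, 0.453, 0, -68.411, -14.817], TCP at [0.164, 0.603, 0.223] pointing down, gripper open.
Joint ranges: [-179.83, 179.83], [-69.29, 118.12], [-61.27, 80.66], [-181.25, 117.63], [-171.15, -9.14], [-177.46, 177.46]. Speed limits (degrees/s): [159.86, 159.86, 180, 180, 180, 180].

### API

Orientations are given as a 3x3 rotation matrix whose columns are the frame's x, y, z axes.
In Python, from station import * gives the robot as it stands.
- The arm moves only by the tool jog_arm, never from a script. Its argument "series" is a list of rows, each a list of 3 entries, a list of its own where there are three numbers: the shift along the tool's x, y, z in m, then the turn, a rotation vector about the tool's x, y, z in degrees, then the finger opening in m, from 0 to 0.087. A call has 1 to 10 rows; each row shifts and turns the commanded pose from where the row before left it, along the tool's axes as they then stand; what a row does not reach is not made up. A row lasts 1/8 s, in which the tool goes at most 62.5 mm and 10.7 degrees, less where a joint would pass 70% of its speed; a pose out of reach is approached as far as the arm can. A call is refused whole if a number of a shift passes 0.0625 or a number of a turn 10.7, either way. A call with a gripper value outside its range is refused whole. The fingers move at their own pace and stop on an object; the grip force is fixed at half the most. Time passes only in rows, so rows that do not move let the fingers close. It gives the time, the measured TCP pose, the force and the opening at its end, in the units of the state.
- sense(): the state, without advancing time (a new reading comes with each control period).
- capture(name): name is "scene" or "top" or "wrist"; returns the picture (420x560x3 uint8, red, green, blue); there is no depth.
- camera_info(name): a dict with "fx", "fy", "cx", "cy" (pixels), "k1" (the pictures are not rectified: a ray, as slopes to the right and down, at radius r is drawn at 1 + k1 r^2 times it, then the intrinsics apply), "rvec" (rotation vector, rad) and "tvec" (3), from world to camera coordinates, as OpenCV has them. Camera axes: x right, y down, z forward; pixel columns grow to the right and rows downward; lengths in m; the calibration is good to about 2 mm. A picture is of the moment at which its call begins: read the wrist's pose just before it. camera_info takes no time and is no camera call; for the wrist camera it gives the pose at the moment of the call.
- finish_job(): hands the job in, once; it reports no verdict.
The state is a dict: "time_s": time; "joints": joint angles; "joint_velocities": joint speeds; "effort": joint torques, N m; "tcp_pos": TCP position; "ee_rot": TCP orientation; "wrist_force": force on the tool from outside, world axes, zero at the start; "moment": the same for the moment, N m; "gripper_width": opening from 0.0 (shut) to 1.0 (fully open).
Only numpy, scipy, OpenCV 4.12 (cv2) and the standard library are available. Lean on these libraries where they do the work, as an engineer would, in place of code of your own. Each camera call takes 0.05 s, during which the arm holds its last target. There are 200 camera calls.

### The job

Put the loaded aluminium tray into the bench rack, on the highest pair of runners at which the turned brush body standing on it clears the bars on top of the rack, so that the lower runners stay free for taller work. Rest its far end on the runners, slide it in gently along them until it meets the stops, and set it down flat behind the little front lips with the brush body still standing on it. Leave the two brush bodies on the red mat and the mallet where they are.

Things in the scene. Friction and masses are not known exactly. Their poses are not given: they have to be found in the camera images.
- tray: Loose aluminium tray, 0.16 to 0.29 kg. Origin: centre of its flat underside; +x from the handle to the far end (which enters the rack first), y left, z up. The pan is 160 mm long (x), 150 mm wide, walls 22 mm high, sheet 3 mm. It starts flat on the bench on the left, facing away from the robot, one brush body standing on its floor near the middle.
- tray_handle (a point): Centre of the tray's handle: a flat-sided wooden bar, 84 mm along y, 12 mm thick (x), 24 mm high, centred 130 mm from the tray's origin towards -x, 29 mm above the underside. Pinch it across the 12 mm. Two flat brackets 34 mm either side of its middle hold it 44 mm clear of the pan. Held here the tray hangs out ahead and may droop a few degrees.
- rack: Fixed open steel rack, 205 mm wide, 207 mm high, facing the robot. Origin on the bench, mid-width, near the runners' front ends; +x points into the rack (the way a tray slides), z up. Three runner pairs (see the runners points). Five bars across its top, undersides 187 mm above the bench, the first 56 mm in from the origin; the posts stand 52 mm and more in from it.
- runners_low (a point): Ledge height of the lowest pair, 60 mm above the bench, over the rack's origin, axes as the rack's. Each ledge is 18 mm wide, its inner edge 60 mm from mid-width; its side wall rises 22 mm and leaves the tray 3 mm to spare each side. At the front a rounded lip 5 mm high, at the far end a turned-up stop 15 mm high. Lip to stop 164 mm: the tray fits flat between them.
- runners_mid (a point): Same for the middle pair, 100 mm above the bench. Each pair is screwed on through slots and sits 0 to 16 mm further in than the rack's origin (lip's back face at 0 to 16 mm, stop 164 mm on). That depth is not measured and differs from pair to pair: the stops must be felt. Home, the tray's origin is 80 to 100 mm in from the rack's origin.
- runners_high (a point): Same for the highest pair, 140 mm above the bench.
- disc: Flat beech brush body, 76 mm across, 22 mm high; origin at the centre of its underside. One of disc, drum and spool stands on the tray, the other two on the red mat to the left (3 mm thick); which is which changes.
- drum: Beech brush body, 60 mm across, 62 mm high; origin at the centre of its underside.
- spool: Tall beech brush body, 54 mm across, 102 mm high; origin at the centre of its underside.
- mallet: Wooden mallet lying on the bench on the right, a bystander: head 105 x 55 x 60 mm, handle 170 mm long towards its -x; origin under the head's face at the handle.
Things that resemble listed ones, but are neither listed nor needed, are in the scene too. What is shaped like the drum but green or turquoise is not meant.

How it is judged (in metres and radians):
On the way:
1. The tray's far end is 15 mm or more in the rack, resting on the right pair of runners (the highest at which its load clears the top bars), with most of the tray still outside or on its way in (((horizontal distance between spool and tray below 0.06 m and x of tray in the frame of rack between -0.065 and 0.06 m and z of tray in the frame of rack between 0.056 and 0.085 m and contact force between tray and rack above 0.3 N) or (horizontal distance between drum and tray below 0.06 m and x of tray in the frame of rack between -0.065 and 0.06 m and z of tray in the frame of rack between 0.096 and 0.125 m and contact force between tray and rack above 0.3 N) or (horizontal distance between disc and tray below 0.06 m and x of tray in the frame of rack between -0.065 and 0.06 m and z of tray in the frame of rack between 0.136 and 0.165 m and contact force between tray and rack above 0.3 N))), for 0.1 s.
At the end, for the whole second after the job is handed in: The tray lies flat (within 0.02 rad, its handle within 3 mm of the seated height) on the highest pair of runners at which its load clears the top bars, home between the lips and the stops, at rest, with the load upright on it (((horizontal distance between spool and tray below 0.06 m and angle between spool's own z axis and vertical below 0.1 rad and z of tray_handle in the frame of rack between 0.086 and 0.092 m and z of tray in the frame of rack between 0.057 and 0.0625 m) or (horizontal distance between drum and tray below 0.06 m and angle between drum's own z axis and vertical below 0.1 rad and z of tray_handle in the frame of rack between 0.126 and 0.132 m and z of tray in the frame of rack between 0.097 and 0.1025 m) or (horizontal distance between disc and tray below 0.06 m and angle between disc's own z axis and vertical below 0.1 rad and z of tray_handle in the frame of rack between 0.166 and 0.172 m and z of tray in the frame of rack between 0.137 and 0.1425 m)) and x of tray in the frame of rack between 0.077 and 0.105 m and y of tray in the frame of rack between -0.008 and 0.008 m and angle between tray's own z axis and vertical below 0.02 rad and linear speed of tray below 0.02 m/s); the robot touches nothing.
It fails at once if The tray is forced against the rack (more than 35 N) (contact force between tray and rack above 35 N).
It fails at once if The gripper or arm presses on the rack (more than 25 N) (contact force between any of the fingers, the arm and rack above 25 N).
It fails at once if A brush body is knocked against the rack (more than 12 N) (contact force between any of spool, drum, disc and rack above 12 N).
It fails at once if A brush body is tipped over (angle between any of spool, drum, disc's own z axis and vertical above 0.5 rad).
It fails at once if The mallet or a brush body that is not on the tray is moved by more than 30 mm (distance of mallet from where it was at the start of the episode above 0.03 m or (distance of spool from where it was at the start of the episode above 0.03 m and horizontal distance between spool and tray above 0.12 m) or (distance of drum from where it was at the start of the episode above 0.03 m and horizontal distance between drum and tray above 0.12 m) or (distance of disc from where it was at the start of the episode above 0.03 m and horizontal distance between disc and tray above 0.12 m)).
It also fails if it takes over 67 s, if anything falls off the work surface, if the arm or the gripper's body presses on something with over 40 N, if the wrist force passes 120 N, or if a joint passes its speed limit or range.

## Working session

There is one attempt and no reset: what is moved stays moved. The work goes in short steps, Python scripts to look and compute and a tool call to move; the robot and the scene stay as the last step left them, time stands still between calls to the robot, and variables do not carry over. Pictures are saved under pics/ and viewed, about 8 in all and at most 12, crops included, and the job is handed in when it is done.

Besides the shell and the picture viewer there is one more tool, called after ">>>" by a JSON object that holds its "op" and its "data". jog_arm: Moves the arm, as the interface text tells. Its arguments: {"type":"object","properties":{"series":{"type":"array","items":{"type":"array"}}},"required":["series"]}

```bash
mkdir -p pics; ls; python3 - <<'E'
from station import *
import cv2,numpy as np
s=sense(); print(s['time_s'],s['tcp_pos'],np.round(s['ee_rot'],3),s['wrist_force'],s['gripper_width'])
for n in ['scene','top','wrist']:
    im=capture(n); cv2.imwrite(f'pics/{n}0.png',im[:,:,::-1]); c=camera_info(n); print(n,c)
a=cv2.imread('pics/scene0.png');b=cv2.imread('pics/top0.png')
cv2.imwrite('pics/s0.png',cv2.resize(a,(800,600)));cv2.imwrite('pics/t0.png',cv2.resize(b,(800,600)))
E
```

```text
pics
0.0 [0.16336167 0.60264928 0.22146301] [[-0.262 -0.     0.965]
 [-0.965 -0.002 -0.262]
 [ 0.002 -1.     0.   ]] [ 0.1439035  -0.28408903  0.01501947] 0.998253386491583
scene {'fx': 442.027832301844, 'fy': 442.027832301844, 'cx': 275.1046975613127, 'cy': 207.19726201864034, 'k1': 0.0008153033104188085, 'rvec': array([ 1.48882885,  2.0625633 , -0.86560874]), 'tvec': array([ 0.12364364, -0.29817651,  1.78147006])}
top {'fx': 534.3802661449695, 'fy': 534.3802661449695, 'cx': 270.94467455799304, 'cy': 215.99097403281345, 'k1': -0.13363135667548184, 'rvec': array([ 2.16263543, -2.10811382,  0.19091847]), 'tvec': array([0.04830714, 0.55389919, 1.60144054])}
wrist {'fx': 366.4829295904993, 'fy': 366.4829295904993, 'cx': 282.3199790008524, 'cy': 209.86649784877656, 'k1': -0.039006305701870816, 'rvec': array([-1.80263733,  2.35669448,  0.30623909]), 'tvec': array([ 0.62404218, -0.02978749,  0.39072637])}
```

View pics/s0.png

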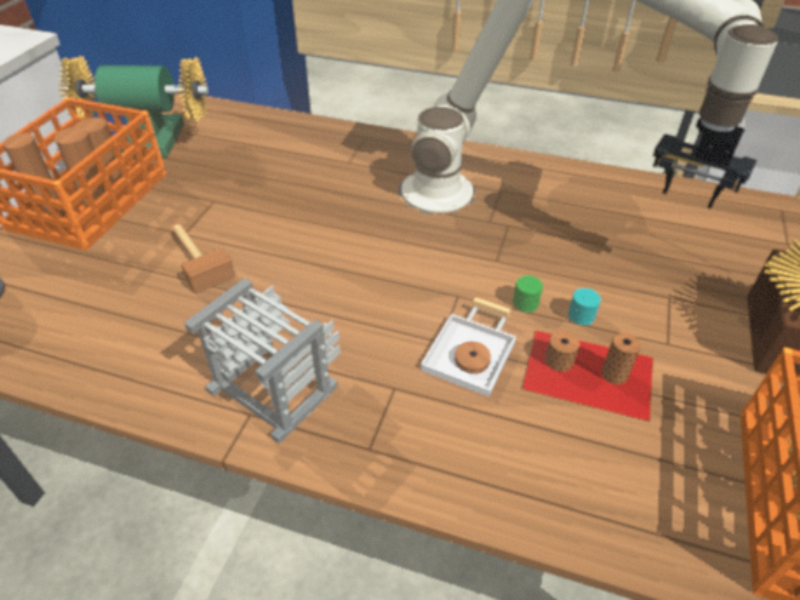

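View pics/t0.png

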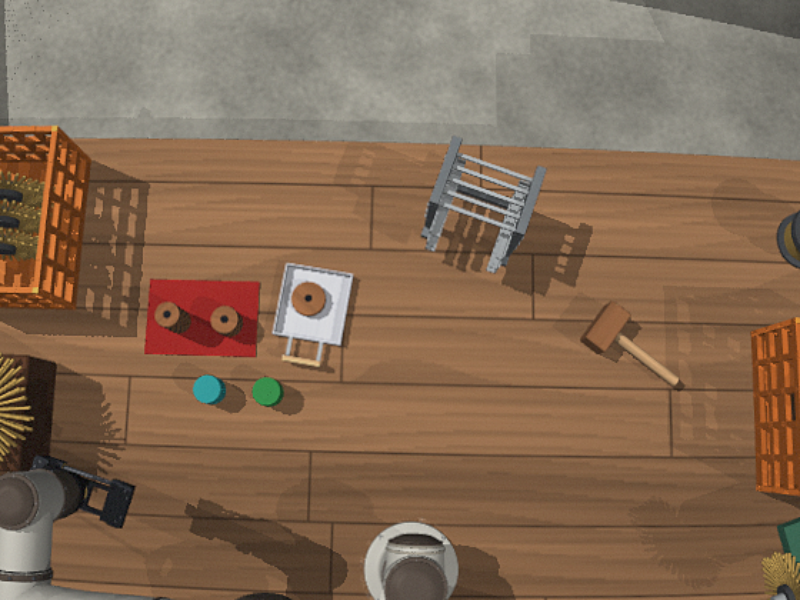

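```bash
cat > h.py <<'E'
from station import *
import cv2,numpy as np
def cam(n):
    c=camera_info(n); K=np.array([[c['fx'],0,c['cx']],[0,c['fy'],c['cy']],[0,0,1]]); d=np.array([c['k1'],0,0,0,0])
    return K,d,np.array(c['rvec'],float),np.array(c['tvec'],float)
def ray(C,px):
    K,d,r,t=C; R=cv2.Rodrigues(r)[0]
    u=cv2.undistortPoints(np.array(px,float).reshape(-1,1,2),K,d).reshape(-1,2)
    D=np.c_[u,np.ones(len(u))]@R; return -R.T@t,D
def plane(C,px,z):
    o,D=ray(C,px); return o+D*((z-o[2])/D[:,2])[:,None]
def proj(C,P):
    K,d,r,t=C; return cv2.projectPoints(np.array(P,float).reshape(-1,1,3),r,t,K,d)[0].reshape(-1,2)
E
python3 - <<'E'
from h import *
C=cam('top');b=cv2.imread('pics/top0.png')
print('cam',ray(C,[[270,210]])[0])
hsv=cv2.cvtColor(b,cv2.COLOR_BGR2HSV)
# tray pan
m=((hsv[...,1]<60)&(hsv[...,2]>150)).astype(np.uint8); m[:, :185]=0;m[:,255:]=0;m[:178]=0;m[262:]=0
m2=cv2.morphologyEx(m,cv2.MORPH_OPEN,np.ones((4,4)))
cs,_=cv2.findContours(m2,cv2.RETR_EXTERNAL,cv2.CHAIN_APPROX_NONE);c=max(cs,key=cv2.contourArea)
P=plane(C,c.reshape(-1,2),0.022)[:,:2]
r=cv2.minAreaRect((P*1000).astype(np.float32)); print('pan',r,cv2.boxPoints(r).round(0).tolist())
def crop(x0,x1,y0,y1): return cv2.resize(b[y0:y1,x0:x1],None,fx=5,fy=5,interpolation=cv2.INTER_CUBIC)
A=crop(185,260,175,265);B=crop(285,385,85,195)
h=max(A.shape[0],B.shape[0]);A=cv2.copyMakeBorder(A,0,h-A.shape[0],0,0,0)[:, :300] if 0 else cv2.copyMakeBorder(A,0,h-A.shape[0],0,0,0)
V=np.hstack([A,B]);print(V.shape);cv2.imwrite('pics/c1.png',V[:, -800:] if V.shape[1]>800 else V)
E
```

```text
cam [0.27203001 0.07115316 1.67173161]
pan ((555.8678588867188, 214.55072021484375), (131.5674285888672, 153.379150390625), 81.8596420288086) [[471.0, 160.0], [622.0, 139.0], [641.0, 269.0], [489.0, 291.0]]
(550, 875, 3)
```

View pics/c1.png

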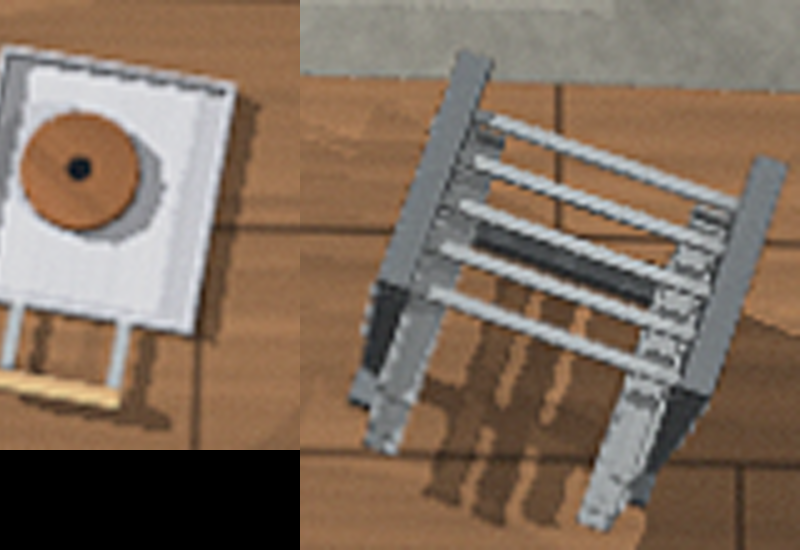

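```bash
python3 - <<'E'
from h import *
C=cam('top')
T=lambda L:[[185+(x+75)/5-.4,175+y/5-.4] for x,y in L]
R=lambda L:[[285+(x-300)/5-.4,85+y/5-.4] for x,y in L]
print('tray FL FR NR',plane(C,T([(5,48),(238,85),(193,332)]),.022).round(4).tolist())
print('handleR',plane(C,T([(119,400)]),.041).round(4).tolist())
p=plane(C,R([(458,48),(495,60),(375,280),(412,290),(752,155),(788,165),(678,385),(712,395)]),.207)[:,:2];print(p.round(4).tolist())
n=lambda v:(np.linalg.norm(v).round(4),np.degrees(np.arctan2(v[1],v[0])).round(2))
print('Lbeam',n(p[0]-p[2]),n(p[1]-p[3]),'Rbeam',n(p[4]-p[6]),n(p[5]-p[7]),'width',n(p[0]-p[5]),n(p[2]-p[7]))
q=plane(C,R([(365,447),(398,455),(580,523),(607,530)]),.14)[:,:2];print('runner fronts',q.round(4).tolist(),n(q[0]-q[3]))
# bars (underside 187, top ~193): ends
for a,bb in [((430,292),(680,378)),((490,115),(738,205))]:
  q=plane(C,R([a,bb]),.193)[:,:2];print('bar',q.round(4).tolist(),n(q[0]-q[1]))
E
```

```text
tray FL FR NR [[0.6532, 0.2878, 0.022], [0.633, 0.1392, 0.022], [0.4753, 0.1621, 0.022]]
handleR [[0.4298, 0.2049, 0.041]]
[[0.8894, -0.06], [0.8827, -0.0817], [0.7459, -0.0133], [0.7406, -0.0345], [0.8293, -0.2321], [0.8239, -0.2533], [0.6889, -0.1872], [0.6836, -0.2067]]
Lbeam (np.float64(0.1509), np.float64(-18.03)) (np.float64(0.1497), np.float64(-18.36)) Rbeam (np.float64(0.1474), np.float64(-17.75)) (np.float64(0.1478), np.float64(-18.34)) width (np.float64(0.204), np.float64(71.28)) (np.float64(0.2032), np.float64(72.16))
runner fronts [[0.6644, -0.0127], [0.66, -0.0322], [0.6219, -0.1402], [0.6182, -0.1562]] (np.float64(0.1508), np.float64(72.16))
bar [[0.7441, -0.046], [0.6971, -0.1909]] (np.float64(0.1523), np.float64(72.02))
bar [[0.8539, -0.0803], [0.8033, -0.2262]] (np.float64(0.1544), np.float64(70.88))
```

>>> {"op": "jog_arm", "data": {"series": [[[0.0345, 0.003, 0.0446], [0, 0, 0], 0.04], [[0.0345, 0.003, 0.0446], [0, 0, 0], 0.04], [[0.0345, 0.003, 0.0446], [0, 0, 0], 0.04], [[0.0345, 0.003, 0.0446], [0, 0, 0], 0.04], [[0.0345, 0.003, 0.0446], [0, 0, 0], 0.04], [[0.0345, 0.003, 0.0446], [0, 0, 0], 0.04], [[0.0345, 0.003, 0.0446], [0, 0, 0], 0.04], [[0.0345, 0.003, 0.0446], [0, 0, 0], 0.04], [[0, 0, 0], [0, 10, 0], 0.04], [[0, 0, 0], [0, 10, 0], 0.04]]}}

```text
time_s: 1.4
tcp_pos: [0.436, 0.2423, 0.1982]
ee_rot: [[-0.583, -0.001, 0.813], [-0.813, -0.0, -0.583], [0.001, -1.0, -0.0]]
wrist_force: [0.7, -0.3, 0.2]
gripper_width: 0.46
```

>>> {"op": "jog_arm", "data": {"series": [[[0, 0, 0], [0, 10.5, 0], 0.04], [[0, 0, 0], [0, 10.5, 0], 0.04], [[0, 0, 0], [0, 10.5, 0], 0.04], [[0, 0, 0], [0, 10.5, 0], 0.04], [[0, 0, 0], [0, 10.5, 0], 0.04], [[0, 0, 0], [0, 10.3, 0], 0.04], [[0, 0, 0], [0, 0, 0], 0.04], [[0, 0, 0], [0, 0, 0], 0.04]]}}

```text
time_s: 2.4
tcp_pos: [0.4356, 0.2434, 0.1984]
ee_rot: [[-0.991, -0.0, -0.136], [0.136, -0.0, -0.991], [0.0, -1.0, 0.0]]
wrist_force: [-0.6, 0.3, -0.1]
gripper_width: 0.46
```

```bash
python3 - <<'E'
from h import *
s=sense(); print(s['time_s'],s['tcp_pos'],np.round(s['ee_rot'],3).tolist(),np.round(s['joints'],1),s['wrist_force'],s['gripper_width'])
C=cam('wrist');im=capture('wrist'); cv2.imwrite('pics/w1.png',im[:,:,::-1])
R=s['ee_rot'];o=ray(C,[[280,210]]);print('cam in tool',R.T@(o[0]-s['tcp_pos']),'axis in tool',R.T@o[1][0])
np.savez('w1.npz',r=C[2],t=C[3])
E
```

```text
2.4 [0.43559884 0.24337899 0.19844465] [[-0.991, -0.0, -0.136], [0.136, -0.0, -0.991], [0.0, -1.0, 0.0]] [ 47.9  10.9 -19.   -0.  -60.1 -55.7] [-0.61396364  0.29665046 -0.09317226] 0.4599750973949029
cam in tool [-0.00122321 -0.16255653  0.07051487] axis in tool [-0.00693901  0.96617969 -0.25785434]
```

View pics/w1.png

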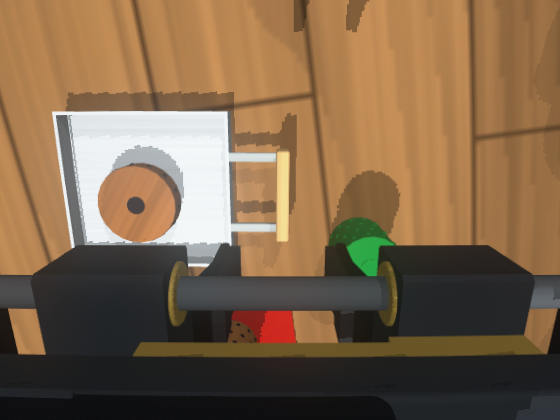

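```bash
python3 - <<'E'
from h import *
C=cam('wrist');b=cv2.imread('pics/w1.png');hsv=cv2.cvtColor(b,cv2.COLOR_BGR2HSV)
m=((hsv[...,0]>15)&(hsv[...,0]<28)&(hsv[...,2]>190)&(hsv[...,1]>80)).astype(np.uint8);m[:,:262]=0;m[:,300:]=0;m[:140]=0;m[250:]=0
m=cv2.morphologyEx(m,cv2.MORPH_OPEN,np.ones((3,3)))
c=max(cv2.findContours(m,0,1)[0],key=cv2.contourArea).reshape(-1,2);print(c.min(0),c.max(0))
r=cv2.minAreaRect((plane(C,c,.041)[:,:2]*1000).astype(np.float32));print('handle',r)
m=((hsv[...,1]<70)&(hsv[...,2]>120)).astype(np.uint8);m[:,240:]=0;m[245:]=0;m=cv2.morphologyEx(m,cv2.MORPH_OPEN,np.ones((5,5)))
P=plane(C,[[54,113],[227,112],[236,240]],.022);print('pan FR,NR',P.round(4).tolist(),np.degrees(np.arctan2(*(P[0]-P[1])[1::-1])))
T=cam('top');print('green top',plane(T,[[187,273]],.062).round(3))
E
```

```text
[276 151] [289 241]
handle ((437.4608459472656, 246.40863037109375), (82.71587371826172, 11.138680458068848), 81.70975494384766)
pan FR,NR [[0.6332, 0.1441, 0.022], [0.4765, 0.1661, 0.022], [0.4889, 0.2869, 0.022]] -7.98615792394679
green top [[0.369 0.311 0.062]]
```

>>> {"op": "jog_arm", "data": {"series": [[[-0.0015, 0.05, -0.002], [0, 0, 0], 0.04], [[0, 0.05, 0], [0, 0, 0], 0.04], [[0, 0.05, 0], [0, 0, 0], 0.04], [[0, 0.025, 0], [0, 0, 0], 0.04], [[0, 0.0125, 0], [0, 0, 0], 0.04], [[0, 0, 0], [0, 0, 0], 0.04], [[0, 0, 0], [0, 0, 0], 0], [[0, 0, 0], [0, 0, 0], 0], [[0, 0, 0], [0, 0, 0], 0], [[0, 0, 0], [0, 0, 0], 0]]}}

```text
time_s: 3.7
tcp_pos: [0.4372, 0.2452, 0.0115]
ee_rot: [[-0.99, -0.0, -0.139], [0.139, 0.0, -0.99], [0.0, -1.0, -0.0]]
wrist_force: [-3.4, -0.1, 3.0]
gripper_width: 0.133
```

>>> {"op": "jog_arm", "data": {"series": [[[0, 0, 0], [0, 0, 0], 0], [[0, -0.003, 0], [0, 0, 0], 0], [[0, -0.007, 0], [0, 0, 0], 0], [[0, -0.015, 0], [0, 0, 0], 0], [[0, -0.02, 0], [0, 0, 0], 0], [[0, -0.02, 0], [0, 0, 0], 0], [[0, -0.02, 0], [0, 0, 0], 0], [[0, -0.01, 0], [0, 0, 0], 0], [[0, 0, 0], [0, 0, 0], 0], [[0, 0, 0], [0, 0, 0], 0]]}}

```text
time_s: 4.95
tcp_pos: [0.4368, 0.2447, 0.1052]
ee_rot: [[-0.99, -0.002, -0.139], [0.139, -0.001, -0.99], [0.001, -1.0, 0.001]]
wrist_force: [0.7, -0.1, -3.7]
gripper_width: 0.134
```

```bash
python3 - <<'E'
from h import *
s=sense(); print(s['time_s'],s['tcp_pos'],s['wrist_force'],s['moment'],s['gripper_width'])
C=cam('wrist');im=capture('wrist'); cv2.imwrite('pics/w2.png',im[:,:,::-1])
sc=capture('scene');cv2.imwrite('pics/s2.png',sc[:,:,::-1])
a=cv2.resize(sc[200:320,240:400,::-1],(533,400));w=im[:,:280,::-1];w=cv2.resize(w,(267,400))
cv2.imwrite('pics/v2.png',np.hstack([w,a]))
# predicted corners if no droop
R=s['ee_rot'];f=-R[:,0];r=R[:,2];u=-R[:,1];g=s['tcp_pos']+u*.019
for d in (0,2,4,6):
  D=np.radians(d);F=f*np.cos(D)-u*np.sin(D);U=u*np.cos(D)+f*np.sin(D)
  P=[g+F*x+r*.075+U*(-.007) for x in (.05,.21)];print(d,proj(C,P).round(1).tolist())
E
```

```text
4.95 [0.43682477 0.24467365 0.10515352] [ 0.67692699 -0.07440165 -3.70712045] [ 0.1454879   0.28584503 -0.00645638] 0.13396487346335129
0 [[159.7, 101.3], [-202.2, 109.6]]
2 [[161.8, 101.4], [-182.6, 109.3]]
4 [[164.0, 101.5], [-163.9, 109.0]]
6 [[166.2, 101.6], [-145.9, 108.7]]
```

View pics/v2.png

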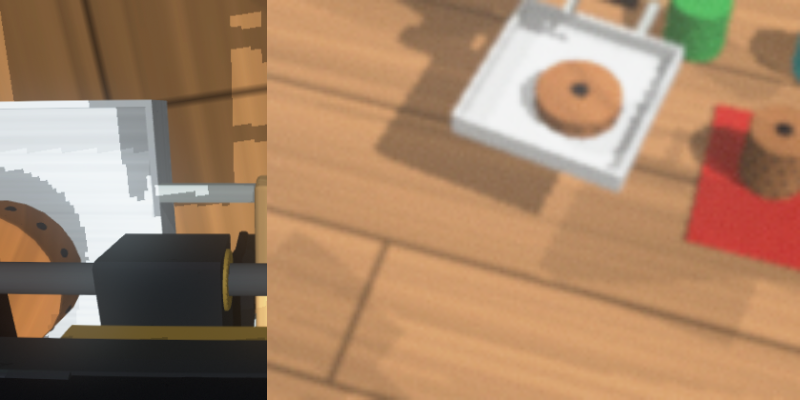

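```bash
python3 - <<'E'
from h import *
s=sense();C=cam('scene');b=cv2.imread('pics/s2.png')
R=s['ee_rot'];f=-R[:,0];r=R[:,2];u=-R[:,1];g=s['tcp_pos']+u*.019
for d in (0,3,6):
  D=np.radians(d);F=f*np.cos(D)-u*np.sin(D);U=u*np.cos(D)+f*np.sin(D)
  P=[g+F*x+r*y+U*z for x,y,z in ((.21,.075,-.007),(.21,-.075,-.007),(.05,-.075,-.007),(.21,.075,-.029),(.21,-.075,-.029))];print(d,proj(C,P).round(1).tolist())
hsv=cv2.cvtColor(b,cv2.COLOR_BGR2HSV)
m=((hsv[...,1]<60)&(hsv[...,2]>120)).astype(np.uint8);m[:200]=0;m[262:]=0;m[:,:285]=0;m[:,375:]=0
c=max(cv2.findContours(m,0,1)[0],key=cv2.contourArea);print(cv2.approxPolyDP(cv2.convexHull(c),1.5,True).reshape(-1,2).tolist())
E
```

```text
0 [[295.6, 233.0], [346.2, 251.3], [364.9, 213.4], [295.3, 238.2], [345.3, 256.5]]
3 [[295.5, 235.4], [345.9, 253.8], [364.9, 213.9], [295.5, 240.3], [345.1, 258.6]]
6 [[295.6, 237.7], [345.6, 256.0], [364.8, 214.4], [295.7, 242.2], [345.0, 260.4]]
[[365, 215], [345, 256], [295, 238], [295, 233], [316, 200], [356, 200]]
```

>>> {"op": "jog_arm", "data": {"series": [[[0, -0.01, 0.004], [0, 0, 0], 0], [[0, -0.02, 0.012], [0, 0, 0], 0], [[-0.001, -0.02, 0.024], [0, 0, 0], 0], [[-0.001, -0.01, 0.032], [0, 0, 0], 0], [[-0.001, -0.005, 0.036], [0, 0, 0], 0], [[-0.001, -0.005, 0.036], [0, 0, 0], 0], [[-0.001, 0, 0.036], [0, 0, 0], 0], [[-0.001, 0, 0.036], [0, 0, 0], 0], [[-0.001, 0, 0.026], [0, 0, 0], 0], [[-0.001, 0, 0.014], [0, 0, 0], 0]]}}

```text
time_s: 6.3
tcp_pos: [0.4093, -0.0107, 0.1764]
ee_rot: [[-0.99, 0.0, -0.14], [0.14, -0.0, -0.99], [-0.0, -1.0, -0.0]]
wrist_force: [-0.1, -0.5, -2.2]
gripper_width: 0.134
```

>>> {"op": "jog_arm", "data": {"series": [[[0, 0, 0], [0, 1, 0], 0], [[0, 0, 0], [0, 2, 0], 0], [[0, 0, 0], [0, 2, 0], 0], [[0, 0, 0], [0, 2, 0], 0], [[0, 0, 0], [0, 2, 0], 0], [[0, 0, 0], [0, 1, 0], 0], [[0, 0, 0], [0, 0, 0], 0], [[0, 0, 0], [0, 0, 0], 0]]}}

```text
time_s: 7.3
tcp_pos: [0.4099, -0.0094, 0.1761]
ee_rot: [[-0.951, 0.0, -0.309], [0.309, 0.0, -0.951], [-0.0, -1.0, -0.0]]
wrist_force: [0.3, 0.0, -3.6]
gripper_width: 0.135
```

```bash
python3 - <<'E'
from h import *
s=sense(); print(s['time_s'],s['tcp_pos'],np.round(s['ee_rot'],4).tolist(),s['wrist_force'],s['gripper_width'],np.round(s['joints'],1))
t=capture('top');cv2.imwrite('pics/t3.png',t[:,:,::-1]);w=capture('wrist');cv2.imwrite('pics/w3.png',w[:,:,::-1])
C=cam('wrist');print(proj(C,[[.6606,-.0302,.14],[.62,-.155,.14],[.6836,-.2067,.207],[.6889,-.1872,.207]]))
a=cv2.resize(t[85:235,270:395,::-1],None,fx=4,fy=4,interpolation=cv2.INTER_CUBIC);b=w[:,:300,::-1];b=cv2.copyMakeBorder(b,0,180,0,0,0)
cv2.imwrite('pics/v3.png',np.hstack([a,b]))
E
```

```text
7.3 [ 0.40986304 -0.00944677  0.17605743] [[-0.9512, 0.0, -0.3086], [0.3086, 0.0, -0.9512], [-0.0, -1.0, -0.0]] [ 0.27259437  0.03638778 -3.56515747] 0.13460576838944444 [ 21.6   3.3 -31.8   0.  -55.  -39.6]
[[ -94.60911822  321.8029468 ]
 [-153.23463091  112.3777331 ]
 [-413.50037883   66.72793031]
 [-411.75359639  109.0969248 ]]
```

View pics/v3.png

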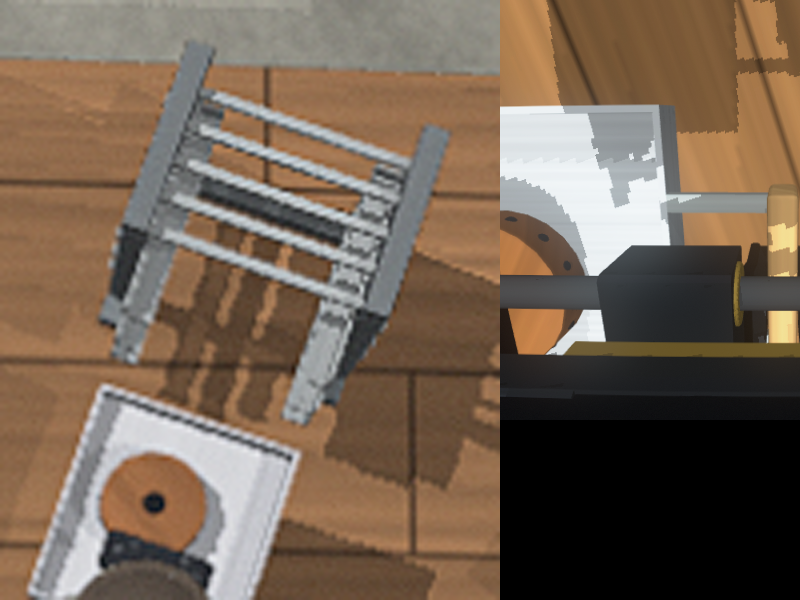

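```bash
python3 - <<'E'
from h import *
C=cam('top');b=cv2.imread('pics/t3.png')
for p in [(190,70),(160,160),(410,220),(125,260),(365,330),(130,340),(160,260),(300,405)]:
  x,y=270+p[0]//4,85+p[1]//4; print(p,b[y,x])
b4=cv2.resize(b[85:235,270:395],None,fx=4,fy=4,interpolation=cv2.INTER_CUBIC).astype(int)
v=b4.sum(2)/3; sat=b4.max(2)-b4.min(2)
m=((abs(v-123)<22)&(sat<25)).astype(np.uint8)
m=cv2.morphologyEx(m,cv2.MORPH_OPEN,np.ones((13,13)));m[:30]=0;m[335:]=0
n,l,st,ce=cv2.connectedComponentsWithStats(m)
for i in range(1,n):
  if st[i,4]<1500: continue
  c=max(cv2.findContours((l==i).astype(np.uint8),0,1)[0],key=cv2.contourArea).reshape(-1,2)
  P=plane(C,c/4.+[270-.375,85-.375],.207)[:,:2]*1000
  print(st[i],cv2.minAreaRect(P.astype(np.float32)))
T=lambda L,z:plane(C,[[270+x/4-.375,85+y/4-.375] for x,y in L],z)[:,:2]
t=T([(102,385),(299,453)],.1866);print('tray far',t.round(4).tolist(),np.linalg.norm(t[0]-t[1]),t.mean(0))
s=sense();R=s['ee_rot'];print('pred far mid',s['tcp_pos']-R[:,0]*.21)
E
```

```text
(190, 70) [125 124 118]
(160, 160) [125 121 118]
(410, 220) [124 123 117]
(125, 260) [51 52 50]
(365, 330) [53 49 46]
(130, 340) [128 128 124]
(160, 260) [124 123 120]
(300, 405) [173 172 168]
[  125    30   375   199 16378] ((823.85546875, -154.30575561523438), (151.631591796875, 280.5940246582031), 2.2531580924987793)
[ 369  127   79  186 5033] ((756.7655639648438, -219.83323669433594), (22.000764846801758, 148.9647674560547), 71.68045806884766)
[ 130  245   42   71 1672] ((704.4440307617188, -35.1019287109375), (20.006376266479492, 57.95643615722656), 69.75879669189453)
tray far [[0.632, -0.0034], [0.5863, -0.1446]] 0.14848538493636487 [ 0.60913438 -0.07398983]
pred far mid [ 0.60962045 -0.07423439  0.17607194]
```

>>> {"op": "jog_arm", "data": {"series": [[[-0.004, 0, 0], [0, 0.2, 0], 0], [[-0.01, 0, 0], [0, 0, 0], 0], [[-0.018, 0, 0], [0, 0, 0], 0], [[-0.02, 0, 0], [0, 0, 0], 0], [[-0.02, 0, 0], [0, 0, 0], 0], [[-0.015, 0, 0], [0, 0, 0], 0], [[-0.008, 0, 0], [0, 0, 0], 0], [[-0.004, 0, 0], [0, 0, 0], 0], [[0, 0, 0], [0, 0, 0], 0], [[0, 0, 0], [0, 0, 0], 0]]}}

```text
time_s: 8.65
tcp_pos: [0.5035, -0.0402, 0.1761]
ee_rot: [[-0.95, -0.0, -0.312], [0.312, 0.0, -0.95], [0.0, -1.0, -0.0]]
wrist_force: [0.2, 0.4, -2.8]
gripper_width: 0.133
```

```bash
python3 - <<'E'
from h import *
s=sense(); print(s['time_s'],s['tcp_pos'],np.round(s['ee_rot'],4).tolist(),s['wrist_force'],s['gripper_width'])
t=capture('top');cv2.imwrite('pics/t4.png',t[:,:,::-1]);w=capture('wrist');cv2.imwrite('pics/w4.png',w[:,:,::-1])
a=cv2.resize(t[100:210,280:390,::-1],None,fx=5,fy=5,interpolation=cv2.INTER_CUBIC);b=w[:,:250,::-1];b=cv2.copyMakeBorder(b,0,130,0,0,0)
cv2.imwrite('pics/v4.png',np.hstack([a,b]))
E
```

```text
8.65 [ 0.50347835 -0.04016004  0.17614568] [[-0.9502, -0.0002, -0.3117], [0.3117, 0.0001, -0.9502], [0.0002, -1.0, -0.0001]] [ 0.22464087  0.3860196  -2.82971322] 0.1329723638355036
```

View pics/v4.png

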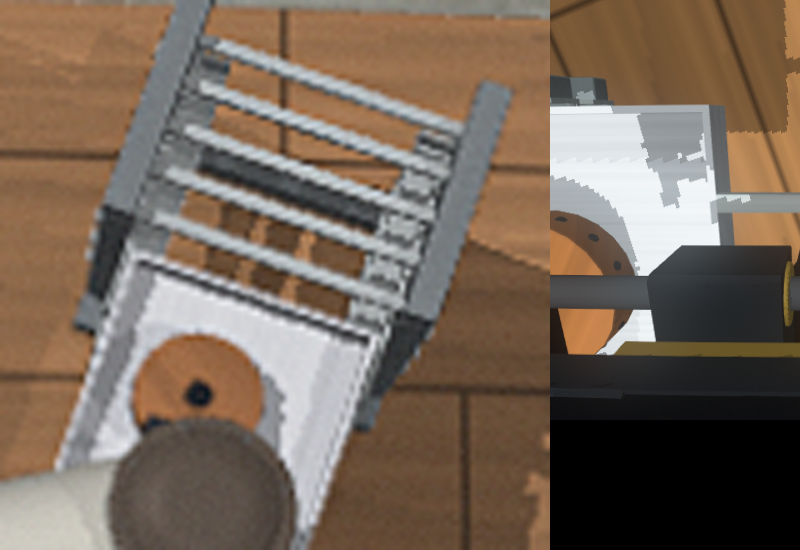

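```bash
python3 - <<'E'
from h import *
C=cam('top')
T=lambda L,z:plane(C,[[280+x/5-.4,100+y/5-.4] for x,y in L],z)[:,:2]
O=np.array([.6648,-.0940]);y=np.radians(-18.2);A=np.array([[np.cos(y),np.sin(y)],[-np.sin(y),np.cos(y)]])
print('tray far L,R in rack mm',((T([(135,255),(378,345)],.1866)-O)@A.T*1000).round(1).tolist())
print('beams front outer/inner',((T([(98,205),(435,318)],.207)-O)@A.T*1000).round(1).tolist())
W=cam('wrist')
print('wrist tray rim edge',((plane(W,[[5,105],[150,105]],.1866)[:,:2]-O)@A.T*1000).round(1).tolist())
print('wrist wall z.162 rows 78, 104',((plane(W,[[5,78],[52,78],[5,103],[55,103]],.162)[:,:2]-O)@A.T*1000).round(1).tolist())
w=cv2.imread('pics/w4.png')[60:140,0:130];cv2.imwrite('pics/v5.png',cv2.resize(w,None,fx=6,fy=6,interpolation=cv2.INTER_CUBIC))
E
```

```text
tray far L,R in rack mm [[36.8, 74.1], [33.8, -75.3]]
beams front outer/inner [[51.4, 103.1], [53.8, -99.8]]
wrist tray rim edge [[-54.9, -73.2], [-115.3, -72.5]]
wrist wall z.162 rows 78, 104 [[-38.7, -86.1], [-61.5, -85.6], [-36.7, -74.8], [-61.3, -74.4]]
```

View pics/v5.png

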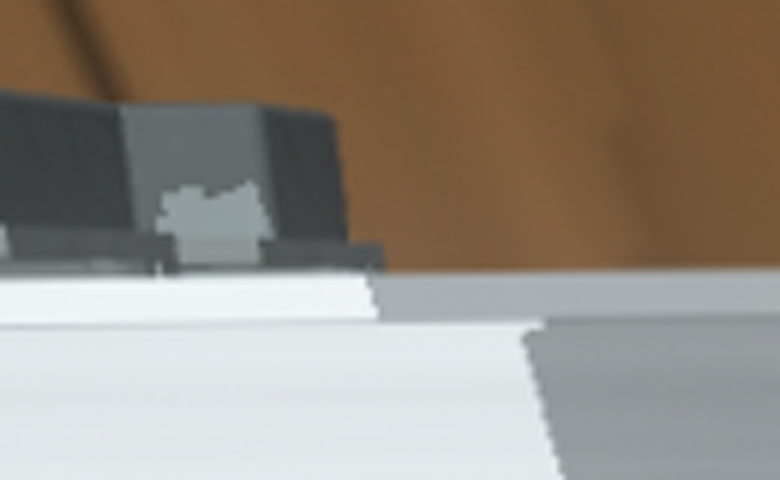

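>>> {"op": "jog_arm", "data": {"series": [[[0, 0, -0.0012], [0, 0, -1], 0], [[0, 0, 0], [0, 0, -1.5], 0], [[0, 0, 0], [0, 0, -1], 0], [[0, 0, 0], [0, 0, 0], 0], [[0, 0.002, 0], [0, 0, 0], 0], [[0, 0.002, 0], [0, 0, 0], 0], [[0, 0.002, 0], [0, 0, 0], 0], [[0, 0, 0], [0, 0, 0], 0], [[0, 0, 0], [0, 0, 0], 0]]}}

```text
time_s: 9.88
tcp_pos: [0.504, -0.039, 0.1701]
ee_rot: [[-0.948, -0.058, -0.312], [0.311, 0.019, -0.95], [0.061, -0.998, -0.0]]
wrist_force: [-0.6, -0.6, -4.2]
gripper_width: 0.134
```

>>> {"op": "jog_arm", "data": {"series": [[[0, 0.002, 0], [0, 0, 0], 0], [[0, 0.002, 0], [0, 0, 0], 0], [[0, 0, 0], [0, 0, 0], 0], [[0, 0, 0], [0, 0, 0], 0]]}}

```text
time_s: 10.38
tcp_pos: [0.5039, -0.0389, 0.1664]
ee_rot: [[-0.948, -0.057, -0.312], [0.311, 0.019, -0.95], [0.06, -0.998, -0.0]]
wrist_force: [-1.1, 0.4, -0.5]
gripper_width: 0.138
```

>>> {"op": "jog_arm", "data": {"series": [[[-0.002, -0.0001, 0], [0, 0, 0], 0], [[-0.004, -0.0002, 0], [0, 0, 0], 0], [[-0.004, -0.0002, 0], [0, 0, 0], 0], [[-0.004, -0.0002, 0], [0, 0, 0], 0], [[-0.004, -0.0002, 0], [0, 0, 0], 0], [[-0.002, -0.0001, 0], [0, 0, 0], 0], [[0, 0, 0], [0, 0, 0], 0]]}}

```text
time_s: 11.25
tcp_pos: [0.5232, -0.0453, 0.1658]
ee_rot: [[-0.948, -0.057, -0.312], [0.311, 0.019, -0.95], [0.06, -0.998, -0.0]]
wrist_force: [-0.1, -0.7, -1.0]
gripper_width: 0.133
```

```bash
python3 - <<'E'
from h import *
s=sense(); print(s['time_s'],s['tcp_pos'],s['wrist_force'],s['moment'])
t=capture('top');cv2.imwrite('pics/t6.png',t[:,:,::-1]);w=capture('wrist');cv2.imwrite('pics/w6.png',w[:,:,::-1])
a=cv2.resize(w[60:150,0:180,::-1],None,fx=4.4,fy=4.4,interpolation=cv2.INTER_CUBIC)
cv2.imwrite('pics/v6.png',a)
print(sense()['wrist_force'])
E
```

```text
11.25 [ 0.52322046 -0.04529962  0.16582795] [-0.12201707 -0.6634529  -1.01137042] [ 0.03044117 -0.20578136 -0.01228501]
[ 0.71238671  0.07009445 -0.08606923]
```

View pics/v6.png

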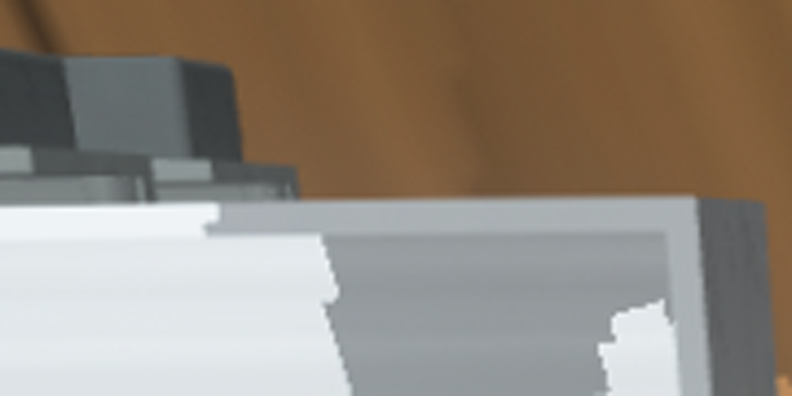

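```bash
python3 - <<'E'
from h import *
s=sense();W=cam('wrist');R=s['ee_rot']
O=np.array([.6648,-.0940]);y=np.radians(-18.2);A=np.array([[np.cos(y),np.sin(y)],[-np.sin(y),np.cos(y)]])
q=lambda L:[[x/4.4-.39,60+y/4.4-.39] for x,y in L]
rk=lambda P:((P[:,:2]-O)@A.T*1000).round(1).tolist()
print('wall outer z162',rk(plane(W,q([(35,150),(150,158),(295,167)]),.162)))
print('wall inner z162',rk(plane(W,q([(35,176),(150,182),(280,185)]),.162)))
# tray rim plane: tilted
u=-R[:,1];n=u;p0=s['tcp_pos']+u*(.019-.007)
o,D=ray(W,q([(5,207),(150,205),(690,198)]));P=o+D*(((p0-o)@n)/(D@n))[:,None];print('tray',rk(P),P[:,2].round(4))
C=np.array([s['tcp_pos']-R[:,0]*x+R[:,2]*.075+u*.012 for x in (.05,.21)]);print('pred tray right edge',rk(C),'left',rk(C-R[:,2]*.15))
E
```

```text
wall outer z162 [[-31.3, -76.8], [-42.3, -75.9], [-56.2, -74.9]]
wall inner z162 [[-30.9, -74.4], [-42.0, -73.7], [-54.5, -73.2]]
tray [[-33.4, -71.4], [-47.4, -71.3], [-97.6, -71.4]] [0.171  0.1718 0.1748]
pred tray right edge [[-99.0, -72.9], [60.7, -72.8]] left [[-99.1, 77.1], [60.6, 77.2]]
```

>>> {"op": "jog_arm", "data": {"series": [[[-0.003, -0.0002, 0], [0, 0, 0], 0], [[-0.005, -0.0003, 0], [0, 0, 0], 0], [[-0.005, -0.0003, 0], [0, 0, 0], 0], [[-0.005, -0.0003, 0], [0, 0, 0], 0], [[-0.005, -0.0003, 0], [0, 0, 0], 0], [[-0.005, -0.0003, 0], [0, 0, 0], 0]]}}

```text
time_s: 12.1
tcp_pos: [0.5497, -0.0541, 0.1655]
ee_rot: [[-0.948, -0.058, -0.312], [0.311, 0.019, -0.95], [0.061, -0.998, 0.0]]
wrist_force: [-1.5, 0.1, -2.5]
gripper_width: 0.136
```

```bash
python3 - <<'E'
from h import *
s=sense(); print(s['time_s'],s['tcp_pos'],s['wrist_force'],s['moment'],s['gripper_width'])
E
```

```text
12.1 [ 0.54970392 -0.05405818  0.16554575] [-1.54332924  0.08908133 -2.47787327] [0.10911061 0.09350077 0.00045139] 0.1357043042453848
```

>>> {"op": "jog_arm", "data": {"series": [[[-0.005, 0.0002, 0], [0, 0, 0], 0], [[-0.005, -0.0001, 0], [0, 0, 0], 0], [[-0.005, -0.0003, 0], [0, 0, 0], 0], [[-0.005, -0.0003, 0], [0, 0, 0], 0], [[-0.005, -0.0003, 0], [0, 0, 0], 0], [[-0.005, -0.0003, 0], [0, 0, 0], 0]]}}

```text
time_s: 12.85
tcp_pos: [0.5782, -0.0634, 0.1651]
ee_rot: [[-0.948, -0.058, -0.312], [0.311, 0.019, -0.95], [0.061, -0.998, -0.0]]
wrist_force: [0.0, 0.0, -1.1]
gripper_width: 0.135
```

>>> {"op": "jog_arm", "data": {"series": [[[-0.005, -0.0003, 0], [0, 0, 0], 0], [[-0.005, -0.0003, 0], [0, 0, 0], 0], [[-0.005, -0.0003, 0], [0, 0, 0], 0], [[-0.003, -0.0002, 0], [0, 0, 0], 0], [[0, 0, 0], [0, 0, 0], 0]]}}

```text
time_s: 13.48
tcp_pos: [0.5956, -0.069, 0.1651]
ee_rot: [[-0.948, -0.057, -0.312], [0.311, 0.019, -0.95], [0.06, -0.998, -0.0]]
wrist_force: [1.0, -0.9, -2.0]
gripper_width: 0.133
```

```bash
python3 - <<'E'
from h import *
s=sense();C=cam('top')
t=capture('top');cv2.imwrite('pics/t7.png',t[:,:,::-1]);w=capture('wrist');cv2.imwrite('pics/w7.png',w[:,:,::-1])
s=sense();print(s['time_s'],s['tcp_pos'],s['wrist_force'],s['moment'],s['gripper_width'])
a=cv2.resize(w[60:180,0:250,::-1],None,fx=3.2,fy=3.2,interpolation=cv2.INTER_CUBIC)
cv2.imwrite('pics/v7.png',a)
E
```

```text
13.575 [ 0.59537581 -0.06896597  0.16517459] [ 0.79043238  0.0409475  -2.35487605] [ 0.03211693 -0.25750776  0.002702  ] 0.12933811515578988
```

View pics/v7.png

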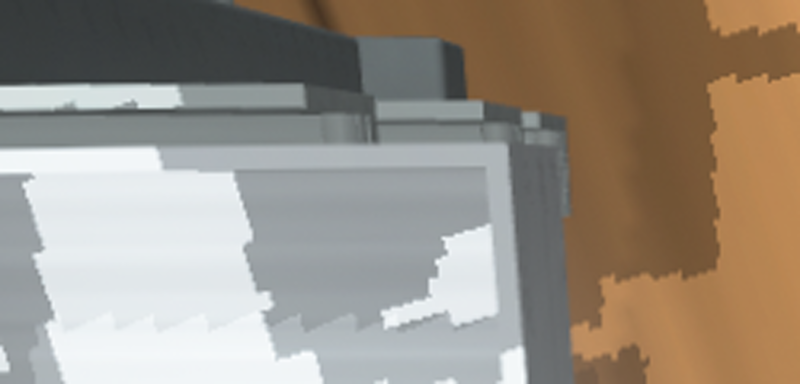

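```bash
python3 - <<'E'
from h import *
s=sense();W=cam('wrist');R=s['ee_rot']
O=np.array([.6648,-.0940]);y=np.radians(-18.2);A=np.array([[np.cos(y),np.sin(y)],[-np.sin(y),np.cos(y)]])
q=lambda L:[[x/3.2-.34,60+y/3.2-.34] for x,y in L]
rk=lambda P:((P[:,:2]-O)@A.T*1000).round(1).tolist()
print('wall outer,inner z162',rk(plane(W,q([(5,86),(300,86),(5,112),(300,112)]),.162)))
print('lip front/back z145',rk(plane(W,q([(322,125),(365,125)]),.145)))
u=-R[:,1];p0=s['tcp_pos']+u*.012
o,D=ray(W,q([(5,149),(508,145)]));P=o+D*(((p0-o)@u)/(D@u))[:,None];print('tray',rk(P),P[:,2].round(4))
C=np.array([s['tcp_pos']-R[:,0]*x+R[:,2]*.075+u*.012 for x in (.05,.21)]);print('pred tray right edge',rk(C))
E
```

```text
wall outer,inner z162 [[46.3, -79.7], [7.5, -79.2], [46.9, -76.4], [7.8, -75.9]]
lip front/back z145 [[12.1, -74.8], [5.8, -74.8]]
tray [[42.3, -71.5], [-22.4, -71.2]] [0.1702 0.1741]
pred tray right edge [[-23.1, -72.9], [136.6, -72.8]]
```

>>> {"op": "jog_arm", "data": {"series": [[[-0.003, -0.0002, 0.0005], [0, 0.1, 0], 0], [[-0.005, -0.0003, 0.0005], [0, 0.1, 0], 0], [[-0.005, -0.0003, 0], [0, 0, 0], 0], [[-0.005, -0.0003, 0], [0, 0, 0], 0], [[-0.005, -0.0003, 0], [0, 0, 0], 0], [[-0.004, -0.0002, 0], [0, 0, 0], 0], [[-0.003, -0.0002, 0], [0, 0, 0], 0], [[0, 0, 0], [0, 0, 0], 0]]}}

```text
time_s: 14.58
tcp_pos: [0.6238, -0.0794, 0.1651]
ee_rot: [[-0.947, -0.057, -0.315], [0.315, 0.019, -0.949], [0.06, -0.998, 0.0]]
wrist_force: [1.3, 0.4, -2.3]
gripper_width: 0.138
```

>>> {"op": "jog_arm", "data": {"series": [[[-0.002, -0.0001, 0], [0, 0, 0], 0], [[-0.001, -0.0001, 0], [0, 0, 0], 0], [[0, 0, 0], [0, 0, 0], 0]]}}

```text
time_s: 14.95
tcp_pos: [0.6262, -0.0803, 0.1651]
ee_rot: [[-0.947, -0.058, -0.315], [0.315, 0.019, -0.949], [0.061, -0.998, 0.0]]
wrist_force: [-1.5, -0.2, -2.3]
gripper_width: 0.135
```

>>> {"op": "jog_arm", "data": {"series": [[[-0.002, -0.0001, 0], [0, 0, 0], 0], [[-0.001, -0.0001, 0], [0, 0, 0], 0], [[0, 0, 0], [0, 0, 0], 0]]}}

```text
time_s: 15.32
tcp_pos: [0.6291, -0.0813, 0.1651]
ee_rot: [[-0.947, -0.058, -0.315], [0.315, 0.019, -0.949], [0.061, -0.998, 0.0]]
wrist_force: [-0.2, 0.0, -1.8]
gripper_width: 0.132
```

>>> {"op": "jog_arm", "data": {"series": [[[-0.001, -0.0001, 0], [0, 0, 0], 0], [[-0.001, 0, 0], [0, 0, 0], 0], [[0, 0, 0], [0, 0, 0], 0]]}}

```text
time_s: 15.7
tcp_pos: [0.631, -0.0819, 0.165]
ee_rot: [[-0.947, -0.058, -0.315], [0.315, 0.019, -0.949], [0.061, -0.998, 0.0]]
wrist_force: [-0.2, -0.5, -0.5]
gripper_width: 0.135
```

>>> {"op": "jog_arm", "data": {"series": [[[-0.001, -0.0001, 0], [0, 0, 0], 0], [[-0.0005, 0, 0], [0, 0, 0], 0], [[0, 0, 0], [0, 0, 0], 0]]}}

```text
time_s: 16.08
tcp_pos: [0.6324, -0.0824, 0.1651]
ee_rot: [[-0.947, -0.058, -0.315], [0.315, 0.019, -0.949], [0.061, -0.998, 0.0]]
wrist_force: [-0.1, -0.7, -2.0]
gripper_width: 0.133
```

>>> {"op": "jog_arm", "data": {"series": [[[-0.001, -0.0001, 0], [0, 0, 0], 0], [[-0.0005, 0, 0], [0, 0, 0], 0], [[0, 0, 0], [0, 0, 0], 0]]}}

```text
time_s: 16.45
tcp_pos: [0.6331, -0.0826, 0.1649]
ee_rot: [[-0.947, -0.059, -0.315], [0.315, 0.019, -0.949], [0.063, -0.998, 0.0]]
wrist_force: [-3.0, 1.1, -1.8]
gripper_width: 0.135
```

>>> {"op": "jog_arm", "data": {"series": [[[-0.0005, 0, 0], [0, 0, 0], 0], [[-0.0005, 0, 0], [0, 0, 0], 0], [[0, 0, 0], [0, 0, 0], 0]]}}

```text
time_s: 16.82
tcp_pos: [0.6332, -0.0826, 0.1647]
ee_rot: [[-0.947, -0.062, -0.315], [0.315, 0.02, -0.949], [0.065, -0.998, 0.001]]
wrist_force: [-5.4, 2.6, 0.3]
gripper_width: 0.137
```

>>> {"op": "jog_arm", "data": {"series": [[[0.002, 0.0001, 0], [0, 0, 0], 0], [[0.0022, 0.0001, 0], [0, 0, 0], 0], [[0, 0.0025, 0], [0, 0, 0.7], 0], [[0, 0.0025, 0], [0, 0, 0.7], 0], [[0, 0.0025, 0], [0, 0, 0.7], 0], [[0, 0.0025, 0], [0, 0, 0.7], 0], [[0, 0.0015, 0], [0, 0, 0.4], 0], [[0, 0, 0], [0, 0, 0], 0], [[0, 0, 0], [0, 0, 0], 0]]}}

```text
time_s: 17.95
tcp_pos: [0.63, -0.0816, 0.1536]
ee_rot: [[-0.949, -0.006, -0.315], [0.315, 0.002, -0.949], [0.006, -1.0, 0.0]]
wrist_force: [-0.9, 0.2, -0.7]
gripper_width: 0.134
```

```bash
python3 - <<'E'
from h import *
C=cam('wrist')
t=capture('top');cv2.imwrite('pics/t8.png',t[:,:,::-1]);w=capture('wrist');cv2.imwrite('pics/w8.png',w[:,:,::-1])
s=sense();print(s['time_s'],s['tcp_pos'],np.round(s['ee_rot'],4).tolist(),s['wrist_force'],s['moment'],s['gripper_width'])
a=cv2.resize(w[60:180,0:250,::-1],None,fx=3.2,fy=3.2,interpolation=cv2.INTER_CUBIC)
cv2.imwrite('pics/v8.png',a)
E
```

```text
18.05 [ 0.63010924 -0.08166129  0.15358147] [[-0.949, -0.0055, -0.3152], [0.3152, 0.0015, -0.949], [0.0057, -1.0, 0.0003]] [-1.46870728  0.25400156 -1.6670461 ] [0.15379901 0.23751403 0.03032576] 0.13347134199607716
```

View pics/v8.png

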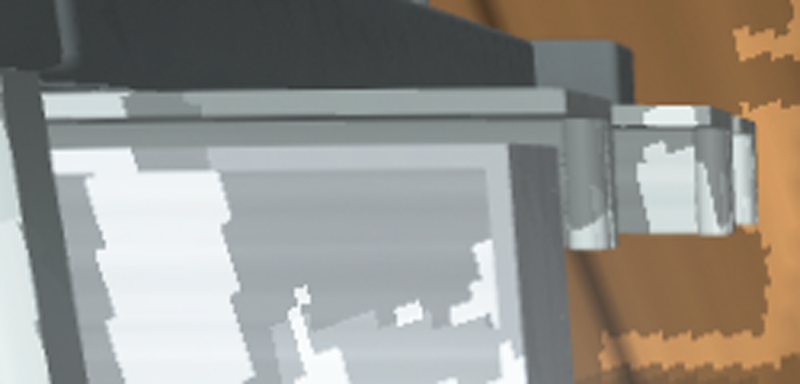

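```bash
python3 - <<'E'
from h import *
s=sense();W=cam('wrist');R=s['ee_rot']
O=np.array([.6648,-.0940]);y=np.radians(-18.2);A=np.array([[np.cos(y),np.sin(y)],[-np.sin(y),np.cos(y)]])
q=lambda L:[[x/3.2-.34,60+y/3.2-.34] for x,y in L]
rk=lambda P:((P[:,:2]-O)@A.T*1000).round(1).tolist()
z=s['tcp_pos'][2]
print('lip back',[rk(plane(W,q([(567,130),(570,245)]),k)) for k in(.140,.145)])
print('tray rear rim',rk(plane(W,q([(508,146)]),z+.0105)),'bottom',rk(plane(W,q([(566,240)]),z-.0115)))
print('wall inner',rk(plane(W,q([(60,120),(560,118)]),.162)),'tray edge',rk(plane(W,q([(60,150),(505,146)]),z+.0105)))
print('pred rear',rk((s['tcp_pos']-R[:,0]*.05)[None]))
E
```

```text
lip back [[[13.1, -75.2], [13.8, -58.7]], [[11.7, -75.0], [12.4, -59.0]]]
tray rear rim [[14.1, -72.5]] bottom [[13.8, -59.6]]
wall inner [[72.7, -76.6], [7.9, -75.9]] tray edge [[71.9, -72.9], [14.5, -72.5]]
pred rear [[13.2, 0.7]]
```

>>> {"op": "jog_arm", "data": {"series": [[[-0.0007, 0, 0], [0, 0, 0.3], 0], [[0, 0.001, 0], [0, 0, 0], 0], [[0, 0.0008, 0], [0, 0, 0], 0], [[0, 0, 0], [0, 0, 0], 0], [[0, 0, 0], [0, 0, 0], 0]]}}

```text
time_s: 18.68
tcp_pos: [0.631, -0.0819, 0.1519]
ee_rot: [[-0.949, 0.0, -0.315], [0.315, -0.0, -0.949], [-0.0, -1.0, 0.0]]
wrist_force: [-0.6, -0.0, -1.9]
gripper_width: 0.134
```

>>> {"op": "jog_arm", "data": {"series": [[[0, 0.0006, 0], [0, 0, 0], 0], [[0, 0, 0], [0, 0, 0], 0], [[0, 0, 0], [0, 0, 0], 0]]}}

```text
time_s: 19.05
tcp_pos: [0.631, -0.0819, 0.1516]
ee_rot: [[-0.949, 0.0, -0.315], [0.315, -0.0, -0.949], [-0.0, -1.0, 0.0]]
wrist_force: [-1.8, 0.6, 1.1]
gripper_width: 0.139
```

>>> {"op": "jog_arm", "data": {"series": [[[0, 0, 0], [0, 0, 0], 0.02], [[0, 0, 0], [0, 0, 0], 0.036], [[0, 0, 0], [0, 0, 0], 0.036], [[0, 0, 0], [0, 0, 0], 0.036], [[0, 0, 0], [0, 0, 0], 0.036], [[0, 0, 0], [0, 0, 0], 0.036]]}}

```text
time_s: 19.8
tcp_pos: [0.631, -0.0819, 0.1512]
ee_rot: [[-0.949, -0.0, -0.315], [0.315, -0.0, -0.949], [-0.0, -1.0, 0.0]]
wrist_force: [-0.0, 0.2, -0.5]
gripper_width: 0.411
```

```bash
python3 - <<'E'
from h import *
s=sense();print(s['time_s'],s['tcp_pos'],s['wrist_force'],s['gripper_width'])
C=cam('wrist');w=capture('wrist');cv2.imwrite('pics/w9.png',w[:,:,::-1])
a=cv2.resize(w[60:360,0:400,::-1],None,fx=2,fy=2,interpolation=cv2.INTER_CUBIC);cv2.imwrite('pics/v9.png',a)
E
```

```text
19.8 [ 0.63095036 -0.08189047  0.15119302] [-0.01041671  0.19434655 -0.48367331] 0.41058112203577707
```

View pics/v9.png

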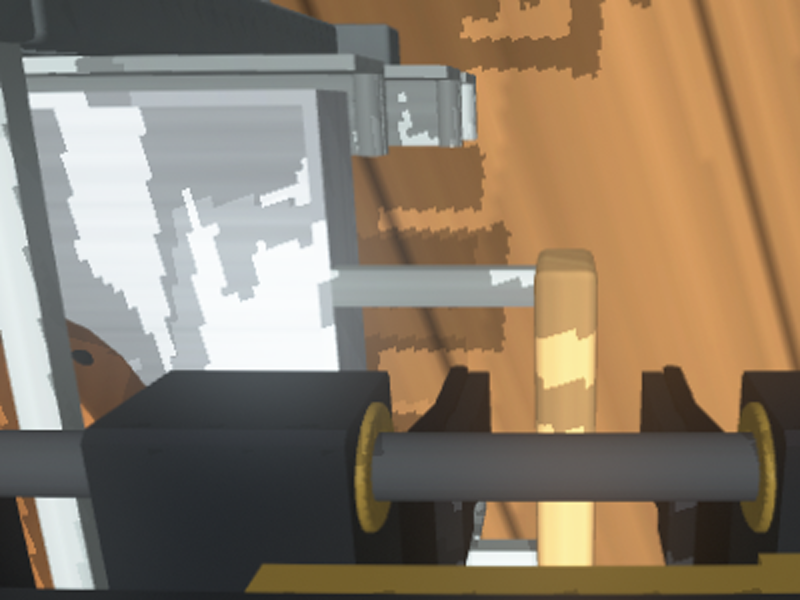

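>>> {"op": "jog_arm", "data": {"series": [[[0, -0.01, 0], [0, 0, 0], 0.036], [[0, -0.02, 0], [0, 0, 0], 0.036], [[0, -0.03, 0], [0, 0, 0], 0.036], [[0, -0.03, 0], [0, 0, 0], 0.036], [[0.04, 0, 0], [0, 0, 0], 0.036], [[0.06, 0, 0], [0, 0, 0], 0.036], [[0.06, 0, 0], [0, 0, 0], 0.036], [[0.04, 0, 0], [0, 0, 0], 0.036], [[0, 0, 0], [0, 0, 0], 0.036], [[0, 0, 0], [0, 0, 0], 0.036]]}}

```text
time_s: 21.1
tcp_pos: [0.442, -0.0187, 0.2422]
ee_rot: [[-0.949, 0.002, -0.315], [0.315, 0.0, -0.949], [-0.002, -1.0, -0.001]]
wrist_force: [-0.4, -0.1, -0.1]
gripper_width: 0.408
```

```bash
python3 - <<'E'
from h import *
s=sense();print(s['time_s'],s['tcp_pos'],s['wrist_force'])
t=capture('top');c=capture('scene');cv2.imwrite('pics/t10.png',t[:,:,::-1])
C=cam('top');hsv=cv2.cvtColor(t[:,:,::-1].copy(),cv2.COLOR_BGR2HSV)
m=((hsv[...,0]>15)&(hsv[...,0]<28)&(hsv[...,2]>170)&(hsv[...,1]>70)).astype(np.uint8);m[:,:280]=0;m[:,360:]=0;m[:150]=0;m[230:]=0
m=cv2.morphologyEx(m,cv2.MORPH_OPEN,np.ones((2,2)))
k=max(cv2.findContours(m,0,1)[0],key=cv2.contourArea).reshape(-1,2)
r=cv2.minAreaRect((plane(C,k,.181)[:,:2]*1000).astype(np.float32));O=np.array([.6648,-.0940]);y=np.radians(-18.2);A=np.array([[np.cos(y),np.sin(y)],[-np.sin(y),np.cos(y)]])
print('handle',r,'rack',A@(np.array(r[0])/1000-O))
a=cv2.resize(t[90:230,270:400,::-1],(400,431));b=cv2.resize(c[180:320,110:260,::-1],(400,373));b=cv2.copyMakeBorder(b,0,58,0,0,0);cv2.imwrite('pics/v10.png',np.hstack([a,b]))
E
```

```text
21.1 [ 0.44198308 -0.01871426  0.2422194 ] [-0.35069097 -0.05645415 -0.0830379 ]
handle ((628.8477783203125, -84.10337829589844), (80.80440521240234, 10.866029739379883), 71.09607696533203) rack [-0.03724467 -0.00182762]
```

```bash
python3 - <<'E'
from h import *
C=cam('scene');im=capture('scene')[:,:,::-1].copy();hsv=cv2.cvtColor(im,cv2.COLOR_BGR2HSV)
h=np.array([.6300,-.0828]);l=np.array([.313,.950])
P=[[*(h+s*l*.042),z] for s in(1,-1) for z in(.181,.157)];pp=proj(C,P);print(pp.round(1).tolist())
x,y=pp.mean(0).astype(int)
m=((hsv[...,0]>14)&(hsv[...,0]<28)&(hsv[...,2]>150)&(hsv[...,1]>60)&(hsv[...,1]<150)).astype(np.uint8)
k=np.zeros_like(m);k[y-25:y+25,x-35:x+35]=1;m*=k
ys,xs=np.nonzero(m);print(len(xs),xs.min(),xs.max(),ys.min(),ys.max(),np.median(ys)) if len(xs) else print('occluded')
o=((hsv[...,0]<14)&(hsv[...,1]>120)).astype(np.uint8);P=proj(C,[[.752,-.121,.165]]);print('disc pred',P, im[int(P[0,1]),int(P[0,0])])
E
```

```text
[[231.8, 204.2], [232.4, 210.3], [209.5, 192.0], [210.4, 198.1]]
474 186 255 176 225 200.0
disc pred [[189.73804011 228.98937719]] [ 87 115 155]
```

```bash
python3 -c "
from station import *
print(finish_job())"
```

```text
the job is handed in; nothing more can be done
None
```

The tray with the flat disc on it is in the rack on the highest runners (140 mm), and the job is handed in at about 21 s of the 67 s allowed. I chose that pair because the disc's top sits at about 165 mm there, clear of the bars at 187 mm.

**What I did:**
- I pinched the handle and carried the tray level to the rack.
- I rested its far end on the runners, tilted 3.5° nose-down, and slid it in.
- I felt the stops at about 6 N, backed off about 2 mm, set it down flat behind the lips, released it and moved the arm away.

**Last checks:**
- **Depth:** by the top camera, the tray's origin is about 93 mm in (home is 80 to 100 mm). The wrist view put the tray's rear edge about 2 mm behind the lips just before I set it down.
- **Side to side:** the top camera put it about 2 mm right of mid-width. The wrist view suggested it was slightly left. Both are within the 8 mm limit.
- **Height:** at release the tool was 151.2 to 151.6 mm up, which matches the tray seated at 140 mm. The wrist force then fell to about zero.
- **Other objects:** I didn't aim at or knowingly touch the mallet or the mat bodies, but I didn't re-measure them.

**Checks that fell short:**
- The final scene-camera check of handle height and disc was inconclusive, because the colour mask also picked up the bench.
- The final picture could not be viewed because the 12-picture limit was reached. The disc was last seen, in part, on the tray just after release, before the arm moved away.

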